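# Draw a dropped bracket out from behind the heater guard with a hooked rod

### The job

A steel angle bracket has dropped behind the fixed wire guard of the shelf heater: pick up the hooked rod by its wooden handle, reach in under the guard, catch the bracket's upright plate from behind and draw it out until it stands flush along the pine batten, holding it there for about half a second with a light, firm pull of about 8 newtons, never as much as 25. Then put the hooked rod down on the open shelf, standing on its foot and its cross arm as you found it, well clear of bracket, batten and guard. Do not touch the bracket with the gripper, do not press on the guard, and leave the other things where they are.

Things in the scene. Friction and masses are not known exactly. Their poses are not given: they have to be found in the camera images.
- hook_grip (a point): Grip point of the hooked rod (180 g), 33 mm above the shelf at rest: inside its wooden handle, 22 mm wide (y), 34 mm tall, x -60 to +45 mm. x runs from handle to hook, y left, z up. A foot below the handle's rear end (x -64 to -48 mm) stands on the shelf. Grip hard across the 22 mm: the pull acts 30 mm lower. The rod lies left or right, the green trowel opposite.
- hook_arm (a point): Middle of the rod's level cross arm, at x = 140 mm from hook_grip, 29.5 mm lower, 3.5 mm above the shelf at rest; same axes. Arm: 7 mm round steel bar, y -26 to +28 mm, free end at y+. From the handle the 7 mm rod runs at grip height, jogs to y = -26 mm between x = 62 and 85 mm (from the grip), runs on to 140 mm and drops to the arm.
- bracket: Steel angle bracket, about 95 g. Origin: on the shelf under its upright plate, which is 4 mm thick (x -2 to 2 mm), 40 mm wide (y), 36 mm tall. Foot plate 40 x 40 x 4 mm runs from it to x = 42 mm. x points away from the robot (turned up to 0.4 rad): the plate is nearest the robot; the arm, held above the foot plate, pulls on its far face. Starts 20 to 55 mm behind the guard's front.
- batten: Fixed rigid pine batten, 20 mm thick (x), 240 mm long (y), 14 mm tall, in front of the guard. Origin: centre of its underside; x points away from the robot. Its face at x = +10 mm is the stop; the bracket is flush with its origin at x = 12 mm and x axes parallel. Pull lower than the batten's top, or the bracket tips.
- guard: Fixed wire guard over a white tube heater, 330 mm wide (y), 190 mm deep, 95 mm tall. Origin: on the shelf under the middle of its front; x points away from the robot. The front is open up to 57 mm but for corner legs at y = +-165 mm. Heater from x = 126 mm on. A clothes peg lies inside at y = 125 mm. The batten's stop face is 60 to 75 mm before the front.
- trowel: Green plastic trowel, 290 mm long, lying along x at the side of the shelf opposite the hooked rod; leave alone. Origin near its middle.
- pot: Terracotta pot, 114 mm wide, 100 mm tall, at the left; leave alone. Origin: underside.
- mug: White ceramic mug, 82 mm wide, 95 mm tall, at the right; leave alone. Origin: underside.
- jar: Lidded glass jar, 68 mm wide, 100 mm tall, at the left; leave alone. Origin: underside.
- fork: Steel hand fork with wooden handle, 260 mm long, lying along x at the left; leave alone. Origin near its middle.
Not all that is in view belongs to the job. Several things have the shape of the bracket; the one meant has the colours described above. What is shaped like the part that bears hook_grip but yellow is not meant.

How it is judged:
By the outcome, as a careful person would: the job done as asked, in the order asked, and still so for the second after the job is handed in, with the robot touching nothing.
It also fails if it takes over 64 s, if anything falls off the work surface, if the arm or the gripper's body presses on something with over 40 N, if the wrist force passes 120 N, or if a joint passes its speed limit or range.

### The arm

A 6-joint arm with a two-finger parallel gripper is mounted at the origin on the work surface. World frame = base frame: x ahead of the robot, y to its left, z up, the work surface at z = 0. Lengths are in m, angles in rad, forces in N, time in s.
With the tool pointing down it reaches from about 0.3 to 0.875 m from the base axis. Payload 6.4 kg.
Tool frame: the origin (TCP) lies midway between the tips of the shut fingers; the grasp point (between the pads) lies 19 mm behind it; y points along the fingers, x is the direction in which the jaws open and shut, and the axes are right-handed (so a half turn about y gives the same grasp; the last joint's range is limited). The gripper opens to 85 mm and grips with 20 to 120 N. Pads are 22 mm wide; open, the fingers measure 114 mm over their backs; the gripper's body (76 mm by 85 mm) begins 54 mm behind the grasp point. The pads swing forward as they close: fully open they stand 13 mm farther back than shut.
Start: joints at [0.936, 0.181, 1.607, -0, 1.354, -0.206], TCP at [0.239, 0.523, 0.231] pointing down, gripper open.
Joint ranges: [-2.99, 2.99], [-0.89, 2.07], [0.3, 2.58], [-1.14, 4.28], [0, 2.63], [-3.12, 3.12]. Speed limits (rad/s): [2.57, 2.57, 3.01, 3.14, 3.14, 3.14].

### API

Orientations are given as a 3x3 rotation matrix whose columns are the frame's x, y, z axes.
In Python, from plant import bot gives the robot as it stands.
- The arm moves only by the tool move_arm, never from a script. Its argument "motion" is one flat list of numbers, 5 for each row, row after row: the finger opening in m, from 0 to 0.0854, then the shift along the world's x, y, z in m, then the turn about the world's z in degrees. A call has 1 to 8 rows; each row is the pose to reach, as a shift and turn from the pose measured when the call began; what a row does not reach only later rows make up. A row lasts 1/12 s, in which the tool goes at most 41.7 mm and 7.16 degrees, less where a joint would pass 70% of its speed; a pose out of reach is approached as far as the arm can. A call with a gripper value outside its range is refused whole. The fingers move at their own pace and stop on an object; "squeeze" is the grip in N (left out, the last holds). Time passes only in rows, so rows that repeat a pose let the fingers close. It gives the time, the measured TCP pose, the force and the opening at its end, in the units of the state.
- bot.sense(): the state, without advancing time (a new reading comes with each control period).
- bot.capture(name): name is "scene" or "top" or "wrist"; returns a dict with "image" (420x560x3 uint8, red, green, blue), "K" (3x3 intrinsics, pixels), "R" (3x3) and "t" (3): a world point X has camera coordinates R X + t. Camera axes: x right, y down, z forward; pixel columns grow to the right and rows downward; lengths in m; the calibration is good to about 2 mm. A picture is of the moment at which its call begins. There is no depth.
- bot.hand_in(): hands the job in, once; it reports no verdict.
Trained networks look in a picture, given as the dict that the camera call returned (one of the last four; its "shot" number tells which), for a name from the list of things; names that differ only in an ending like _2 or _b are one class to them, and where a whole thing is asked for, a point or a joint stands for the part that bears it (a point fixed in the world has none). Each returns a list of dicts, best first, with "p" (0 to 1); they miss things now and then, are a little off and sometimes report something else, mostly with a low value. They report only what shows in the picture. A call takes as long as a camera call. They do not tell look-alikes from the thing itself.
- bot.look_for(query, picture): "rect" ([left, top, right, bottom] in pixels, round what is visible of it).
- bot.outline_of(query, picture): "region" (420x560 bool, what is visible of it) and "rect" ([left, top, right, bottom] in pixels, round what is visible of it).
- bot.landmark_of(query, picture): "centre" ([row, column] in pixels: a listed point, or the origin of a listed thing).
The state is a dict: "time_s": time; "q": joint angles; "qd": joint speeds; "effort": joint torques, N m; "tool_pos": TCP position; "tool_rot": TCP orientation; "force": force on the tool from outside, world axes, zero at the start; "ft_torque": the same for the moment, N m; "opening": finger opening in m.
Only numpy, scipy, OpenCV 4.12 (cv2) and the standard library are available. Lean on these libraries where they do the work, as an engineer would, in place of code of your own. Each camera call takes 0.05 s, during which the arm holds its last target. There are 200 camera calls.

## Working session

There is one attempt and no reset: what is moved stays moved. The work goes in short steps, Python scripts to look and compute and a tool call to move; the robot and the scene stay as the last step left them, time stands still between calls to the robot, and variables do not carry over. Pictures are saved under pics/ and viewed, about 8 in all and at most 12, crops included, and the job is handed in when it is done.

Besides the shell and the picture viewer there is one more tool, called after ">>>" by a JSON object that holds its "api" and its "payload", one argument or row to a line. move_arm: Moves the arm, as the interface text tells. Its arguments: {"type":"object","properties":{"motion":{"type":"array"},"squeeze":{"type":"number"}},"required":["motion"]}

```bash
mkdir -p pics
cat > h.py <<'E'
import numpy as np, cv2
from plant import bot
def save(c,n): cv2.imwrite(f'pics/{n}.png',c['image'][:,:,::-1])
def ray(c,px):  # px=(col,row)
    d=c['R'].T@np.linalg.inv(c['K'])@np.array([px[0],px[1],1.]); return -c['R'].T@c['t'],d
def onz(c,px,z):
    o,d=ray(c,px); return o+d*(z-o[2])/d[2]
def tri(obs):
    A=np.zeros((3,3));b=np.zeros(3)
    for c,p in obs:
        o,d=ray(c,p);d=d/np.linalg.norm(d);P=np.eye(3)-np.outer(d,d);A+=P;b+=P@o
    X=np.linalg.solve(A,b)
    return X,[np.round(proj(c,X)-p,1) for c,p in obs]
def proj(c,X):
    v=c['K']@(c['R']@np.asarray(X)+c['t']);return v[:2]/v[2]
E
cat > a.py <<'E'
from h import *
np.set_printoptions(precision=4,suppress=True)
s=bot.sense();print(s['time_s'],s['tool_pos'],s['tool_rot'],s['force'])
C={n:bot.capture(n) for n in('scene','top')}
cv2.imwrite('pics/both.png',np.hstack([cv2.resize(C[n]['image'],(800,600))[:,:,::-1] for n in C])) if 0 else None
for n in C:
    save(C[n],n+'0');print(n,'cam',-C[n]['R'].T@C[n]['t'],C[n]['K'][0,0])
for q in ['hook_grip','hook_arm','bracket','batten','guard','trowel']:
    for n,c in C.items():
        for r in bot.landmark_of(q,c)[:3]:
            p=r['centre'][::-1];print(q,n,round(r['p'],2),np.round(p,1),onz(c,p,{'hook_grip':.033,'hook_arm':.0035}.get(q,0)))
E
python3 a.py
```

```text
0.0 [0.2388 0.5225 0.2304] [[ 0.4158 -0.001  -0.9095]
 [ 0.9095 -0.0014  0.4158]
 [-0.0017 -1.      0.0003]] [-0.413  -0.1306  0.0121]
scene cam [ 0.7885 -0.537   0.8882] 417.61631701400586
top cam [0.2338 0.0591 1.2887] 457.8953867420363
hook_grip scene 0.95 [125.5 255. ] [ 0.1764 -0.2518  0.033 ]
hook_grip scene 0.65 [177.9 325.2] [ 0.403  -0.3241  0.033 ]
hook_grip top 0.73 [414.6 222.4] [ 0.4147 -0.3251  0.033 ]
hook_grip top 0.18 [419.4 124.5] [ 0.6986 -0.3511  0.033 ]
hook_arm scene 0.6 [108.4 314.4] [ 0.2384 -0.3792  0.0035]
hook_arm scene 0.59 [241.1 354.2] [ 0.5473 -0.2966  0.0035]
hook_arm scene 0.36 [344.4 291.5] [ 0.6699 -0.0463  0.0035]
hook_arm top 0.82 [400.  176.5] [ 0.5523 -0.2978  0.0035]
hook_arm top 0.63 [432.4 287.6] [ 0.2369 -0.3755  0.0035]
bracket scene 0.76 [347.1 295.4] [ 0.6793 -0.0503  0.    ]
bracket scene 0.67 [246.8 286.9] [ 0.4652 -0.1554  0.    ]
bracket top 0.73 [350.8 205. ] [ 0.4686 -0.1549  0.    ]
bracket top 0.52 [315.3 135.9] [ 0.6739 -0.055   0.    ]
batten scene 0.74 [310.  271.2] [ 0.573  -0.0383  0.    ]
batten top 0.9 [308.3 171.3] [ 0.567  -0.0339  0.    ]
guard scene 0.89 [334.  284.7] [ 0.6402 -0.041   0.    ]
guard top 0.79 [307.3 147.2] [ 0.6394 -0.0314  0.    ]
trowel scene 0.86 [313.7 155.5] [0.3832 0.3306 0.    ]
trowel top 0.59 [181.2 231.4] [0.3896 0.3271 0.    ]
```

View pics/scene0.png

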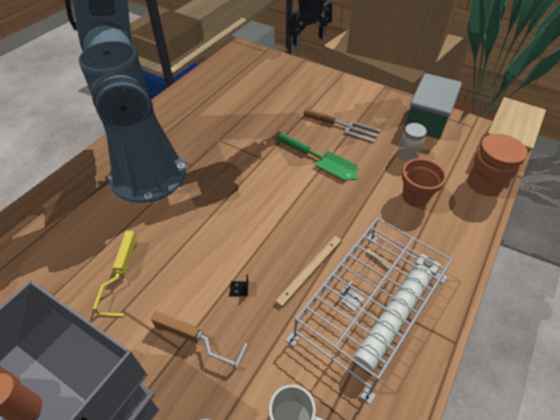

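View pics/top0.png

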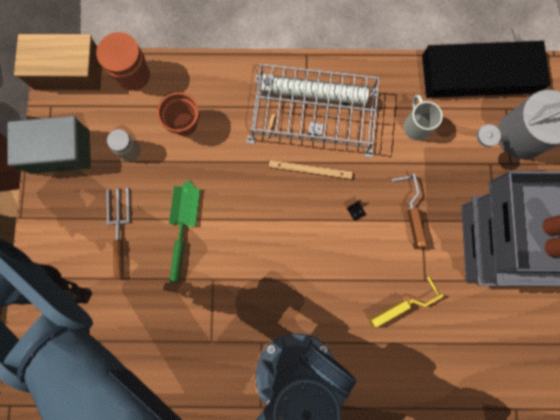

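The scene picture shows the hooked rod at about (200,340), the bracket inside the guard at (348,295), the batten at (310,270), a black decoy bracket at (240,288) and a yellow decoy hook at (118,270). The top picture agrees: hook (415,220), bracket (316,130), batten (310,170), decoys (356,210) and (408,305).

I'll bring the wrist camera over the bracket for a second view.

>>> {"api": "move_arm", "payload": {
  "motion": [0.085, 0.18, -0.57, 0.17, 25, 0.085, 0.18, -0.57, 0.17, 25, 0.085, 0.18, -0.57, 0.17, 25, 0.085, 0.18, -0.57, 0.17, 25, 0.085, 0.18, -0.57, 0.17, 25, 0.085, 0.18, -0.57, 0.17, 25, 0.085, 0.18, -0.57, 0.17, 25, 0.085, 0.18, -0.57, 0.17, 25]
}}

```text
time_s: 1.37
tool_pos: [0.3342, 0.2203, 0.322]
tool_rot: [[-0.008, 0.001, -1.0], [1.0, 0.0, -0.008], [0.0, -1.0, -0.001]]
force: [1.6, -0.4, 0.1]
opening: 0.0847
```

```bash
python3 -c "
from h import *
s=bot.sense();print(s['time_s'],s['tool_pos'],s['tool_rot'])"
```

```text
1.3667 [0.33420625 0.22033185 0.32196961] [[-8.30474721e-03  1.15474735e-03 -9.99964848e-01]
 [ 9.99965466e-01  3.24043455e-04 -8.30437813e-03]
 [ 3.14442606e-04 -9.99999281e-01 -1.15739857e-03]]
```

>>> {"api": "move_arm", "payload": {
  "motion": [0.085, 0.1, -0.28, 0.08, 0, 0.085, 0.1, -0.28, 0.08, 0, 0.085, 0.1, -0.28, 0.08, 0, 0.085, 0.1, -0.28, 0.08, 0, 0.085, 0.1, -0.28, 0.08, 0, 0.085, 0.1, -0.28, 0.08, 0, 0.085, 0.1, -0.28, 0.08, 0, 0.085, 0.1, -0.28, 0.08, 0]
}}

```text
time_s: 2.03
tool_pos: [0.4353, -0.064, 0.4033]
tool_rot: [[-0.005, 0.003, -1.0], [1.0, -0.002, -0.005], [-0.002, -1.0, -0.003]]
force: [-0.3, 1.1, -0.3]
opening: 0.0847
```

```bash
cat > b.py <<'E'
from h import *
import sys
np.set_printoptions(precision=4,suppress=True)
s=bot.sense();print(s['time_s'],s['tool_pos'],s['qd'].max() if hasattr(s['qd'],'max') else '')
c=bot.capture('wrist');save(c,sys.argv[1]);print('cam',-c['R'].T@c['t'],'axis',c['R'][2],c['K'][0,0])
np.savez(sys.argv[1]+'.npz',**{k:c[k] for k in('image','K','R','t')})
for q in ['hook_grip','hook_arm','bracket','batten','guard']:
    for r in bot.landmark_of(q,c)[:3]:
        p=r['centre'][::-1];print(q,round(r['p'],2),np.round(p,1),onz(c,p,{'hook_grip':.033,'hook_arm':.0035}.get(q,0)))
E
python3 b.py w1
```

```text
2.0333 [ 0.4353 -0.064   0.4033] 0.2063844810219981
cam [ 0.3612 -0.0645  0.5453] axis [ 0.2918  0.0002 -0.9565] 363.4249035933857
hook_grip 0.75 [ 95.6 131.3] [ 0.407  -0.3234  0.033 ]
hook_arm 0.65 [132.9 221.1] [ 0.5484 -0.2997  0.0035]
hook_arm 0.55 [509.6 307.7] [0.7007 0.3226 0.0035]
bracket 0.93 [218.  167.7] [ 0.4633 -0.1622  0.    ]
bracket 0.57 [290.8 288.8] [ 0.6687 -0.0494  0.    ]
batten 0.97 [297.4 234.7] [ 0.5713 -0.0399  0.    ]
guard 0.64 [296.2 236.4] [ 0.5743 -0.0418  0.    ]
```

View pics/w1.png

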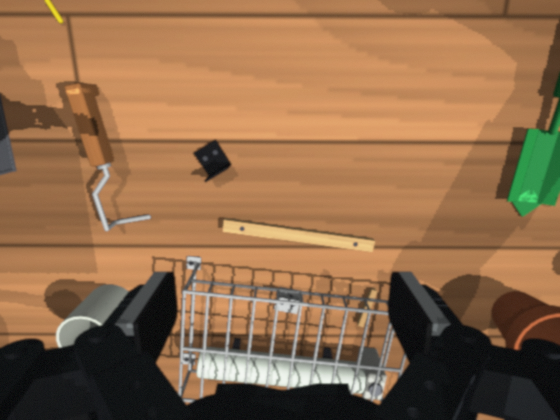

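The wrist picture shows the hook at left (handle (88,120), arm (125,220)), the black decoy bracket at (212,160), the batten from (222,228) to (374,243), and the bracket behind the guard's front bar at (288,302). I'll go closer for a good bracket pose.

>>> {"api": "move_arm", "payload": {
  "motion": [0.085, 0.12, 0.02, -0.2, 0, 0.085, 0.12, 0.02, -0.2, 0, 0.085, 0.12, 0.02, -0.2, 0, 0.085, 0.12, 0.02, -0.2, 0, 0.085, 0.12, 0.02, -0.2, 0, 0.085, 0.12, 0.02, -0.2, 0, 0.085, 0.12, 0.02, -0.2, 0, 0.085, 0.12, 0.02, -0.2, 0]
}}

```text
time_s: 3.0
tool_pos: [0.5525, -0.0367, 0.2003]
tool_rot: [[-0.012, -0.003, -1.0], [1.0, 0.002, -0.012], [0.002, -1.0, 0.003]]
force: [0.5, 0.3, -0.2]
opening: 0.0848
```

```bash
python3 b.py w2
python3 - <<'E'
import cv2
a=cv2.imread('pics/w2.png');cv2.imwrite('pics/w2c.png',cv2.resize(a[160:370,140:420],None,fx=2.8,fy=2.8,interpolation=cv2.INTER_CUBIC))
E
```

```text
3.0 [ 0.5525 -0.0367  0.2003] 0.008680217104554475
cam [ 0.4793 -0.0382  0.3428] axis [ 0.2858  0.006  -0.9583] 363.4249035933857
bracket 0.71 [270.3 287.3] [ 0.6682 -0.0476  0.    ]
bracket 0.68 [146.1  80.4] [ 0.464  -0.1587  0.    ]
batten 0.81 [278.8 198.6] [ 0.5715 -0.0396 -0.    ]
```

View pics/w2c.png

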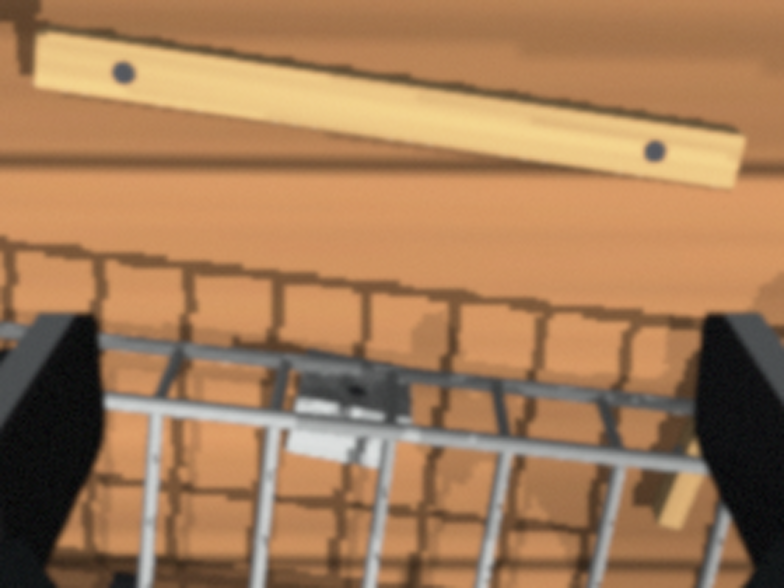

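The crop shows the batten's top from corners (38,30), (35,87) to (745,135), (735,188). The bracket sits under the guard's front bars at (290-410, 370-465), with its shaded plate face in front and its bright top edge and foot behind.

```bash
cat > fit.py <<'E'
from h import *
np.set_printoptions(precision=4,suppress=True)
c=dict(np.load('w2.npz'))
P=[onz(c,(x/2.8+140-.3,y/2.8+160-.3),.014) for x,y in[(38,30),(35,87),(745,135),(735,188)]]
for p in P:print(p)
m=np.mean(P,0);yv=(P[2]+P[3]-P[0]-P[1])/2;print('batten',m,np.linalg.norm(yv),'yaw',np.arctan2(-yv[0],yv[1]), 'w',np.linalg.norm(P[1]-P[0]))
# batten from w2 yellow mask for accuracy
def model(x,y,a):
    R=np.array([[np.cos(a),-np.sin(a)],[np.sin(a),np.cos(a)]])
    f=lambda X,Y,Z:np.r_[R@[X,Y]+[x,y],Z]
    return [[f(-.002,-.02,0),f(-.002,.02,0),f(-.002,.02,.036),f(-.002,-.02,.036)],[f(-.002,-.02,.036),f(-.002,.02,.036),f(.002,.02,.036),f(.002,-.02,.036)],[f(.002,-.02,.004),f(.002,.02,.004),f(.042,.02,.004),f(.042,-.02,.004)]]
# crop points, top edge of plate
for n,z in(((300,372),0),((410,385),0),((293,398),.036),((385,412),.036),((288,450),.004),((380,467),.004)):
    print(n,z,onz(c,(n[0]/2.8+139.7,n[1]/2.8+159.7),z))
ims=[]
for w,box in(('w1',(265,275,60,50)),('w2',(230,280,70,55))):
    d=dict(np.load(w+'.npz'));im=d['image'][:,:,::-1]
    x0,y0,W,H=box;s=6.5
    cr=cv2.resize(im[y0:y0+H,x0:x0+W],None,fx=s,fy=s,interpolation=cv2.INTER_CUBIC)
    o=cr.copy()
    for a,col in((-.15,(0,0,255)),):
        for q in model(.668,-.0485,a):
            pts=np.array([(proj(d,p)-[x0,y0]+.5)*s for p in q],int);cv2.polylines(o,[pts],True,col,1)
    r=np.vstack([cr,o]);r=r[:600];ims.append(cv2.resize(np.vstack([cr,o]),(400,600)))
cv2.imwrite('pics/fit1.png',np.hstack(ims))
E
python3 fit.py
```

```text
[ 0.5424 -0.1546  0.014 ]
[ 0.5616 -0.1573  0.014 ]
[0.5755 0.0805 0.014 ]
[0.5945 0.0791 0.014 ]
batten [ 0.5685 -0.0381  0.014 ] 0.2380335647519798 yaw -0.13899932331269804 w 0.019373120870517246
(300, 372) 0 [ 0.6747 -0.0724  0.    ]
(410, 385) 0 [ 0.6798 -0.0308  0.    ]
(293, 398) 0.036 [ 0.6641 -0.0714  0.036 ]
(385, 412) 0.036 [ 0.6692 -0.04    0.036 ]
(288, 450) 0.004 [ 0.7059 -0.0771  0.004 ]
(380, 467) 0.004 [ 0.7131 -0.0419  0.004 ]
```

View pics/fit1.png

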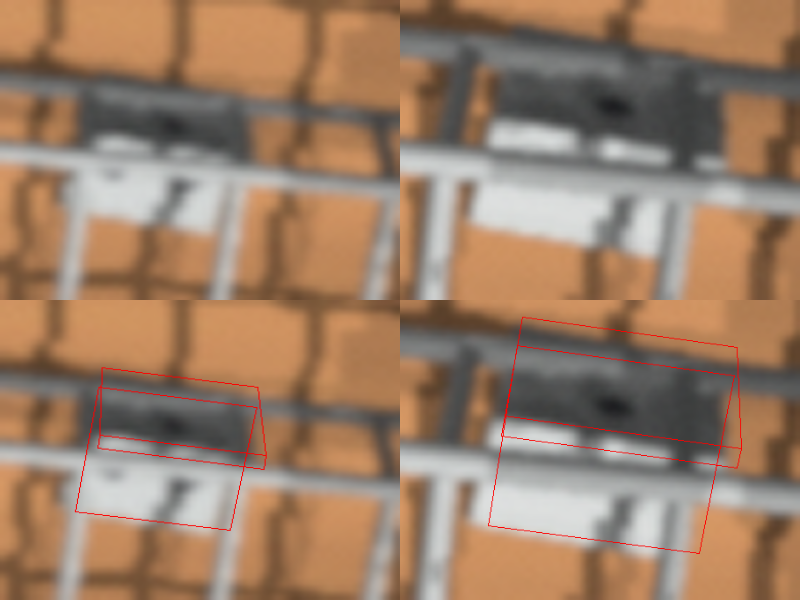

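Fit: the bracket is near (0.6695, -0.051) with yaw about -0.175, and the batten centre is (0.5685, -0.038) with yaw -0.139. Next I'll look at the hook from above it.

>>> {"api": "move_arm", "payload": {
  "motion": [0.085, -0.08, -0.28, 0.03, 10, 0.085, -0.08, -0.28, 0.03, 10, 0.085, -0.08, -0.28, 0.03, 10, 0.085, -0.08, -0.28, 0.03, 10, 0.085, -0.08, -0.28, 0.03, 10, 0.085, -0.08, -0.28, 0.03, 10, 0.085, -0.08, -0.28, 0.03, 10, 0.085, -0.08, -0.28, 0.03, 10]
}}

```text
time_s: 3.97
tool_pos: [0.4724, -0.3257, 0.2363]
tool_rot: [[-0.177, 0.006, -0.984], [0.984, -0.005, -0.177], [-0.006, -1.0, -0.005]]
force: [-0.0, 0.0, 0.2]
opening: 0.0853
```

```bash
cat > k.py <<'E'
from h import *
np.set_printoptions(precision=4,suppress=True)
s=bot.sense();print(s['time_s'],s['tool_pos'],np.arctan2(s['tool_rot'][1][0],s['tool_rot'][0][0]))
C={n:bot.capture(n) for n in('wrist','top','scene')}
c=C['wrist'];save(c,'w3');np.savez('w3.npz',**{k:c[k] for k in('image','K','R','t')})
pr={'hook_grip':(.408,-.324,.033),'hook_arm':(.55,-.298,.0035)}
for q in pr:
    obs=[]
    for n,c in C.items():
        L=bot.landmark_of(q,c)
        L=[r for r in L if np.linalg.norm(onz(c,r['centre'][::-1],pr[q][2])-pr[q])<.04]
        if L: p=np.array(L[0]['centre'][::-1]);obs.append((c,p));print(q,n,L[0]['p'],p,onz(c,p,pr[q][2]))
    print(q,tri(obs))
c=C['wrist'];w=bot.outline_of('hook_grip',c)
for r in w[:2]:print(r['p'],r['rect'])
E
python3 k.py
```

```text
3.9667 [ 0.4724 -0.3257  0.2363] 1.7488802237450325
hook_grip wrist 0.56 [296.1 107.8] [ 0.4067 -0.326   0.033 ]
hook_grip scene 0.73 [177.9 327. ] [ 0.4057 -0.3272  0.033 ]
hook_grip (array([ 0.4064, -0.3267,  0.0338]), [array([-0.7, -0.5]), array([ 0.3, -0.2])])
hook_arm top 0.51 [400.7 174.5] [ 0.5582 -0.3001  0.0035]
hook_arm scene 0.86 [237.5 356.9] [ 0.5441 -0.3053  0.0035]
hook_arm (array([ 0.5513, -0.3026,  0.0116]), [array([1.8, 1.7]), array([ 3.2, -0.7])])
0.69 [264.8, 28.7, 319.5, 253.0]
```

View pics/w3.png

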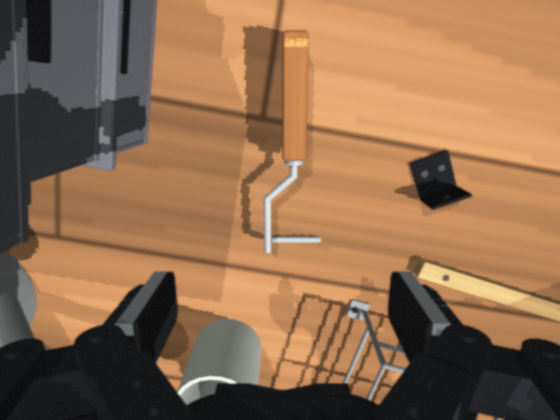

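The handle runs from (296,32) to (294,160). The arm runs from (268,241) to its free end at (320,240). The decoy is at (438,180) and the mug at (222,370).

Run:
```python
from h import *
np.set_printoptions(precision=4,suppress=True)
c=dict(np.load('w3.npz'))
hsv=cv2.cvtColor(c['image'],cv2.COLOR_RGB2HSV)
a=onz(c,(296.5,40),.05);b=onz(c,(294.5,158),.05);print(a,b,np.linalg.norm(b-a),'yaw',np.arctan2(*(b-a)[1::-1]))
g=onz(c,(283,100),.05),onz(c,(307,100),.05);print('width',np.linalg.norm(g[0]-g[1]))
e0=onz(c,(268,241),.0035);e1=onz(c,(320,240),.0035);y=e1-e0
print('arm',e0,e1,np.linalg.norm(y),'yaw',np.arctan2(-y[0],y[1]),'tip',e1)
r=onz(c,(296.5,32),.05);print('rear',r)
f=c['image'];print(f[100,276:312].tolist()[::3])
```

```text
[ 0.3532 -0.3365  0.05  ] [ 0.4496 -0.3198  0.05  ] 0.0978853155654535 yaw 0.17122024113973794
width 0.020761949422713425
arm [ 0.5528 -0.3288  0.0035] [ 0.5413 -0.2723  0.0035] 0.05763891744918327 yaw 0.2010007568434934 tip [ 0.5413 -0.2723  0.0035]
rear [ 0.3473 -0.3376  0.05  ]
[[138, 98, 66], [139, 100, 66], [127, 86, 55], [192, 127, 76], [198, 131, 76], [202, 133, 79], [207, 137, 81], [208, 137, 81], [211, 140, 82], [212, 140, 83], [192, 129, 79], [203, 143, 96]]
```

>>> {"api": "move_arm", "payload": {
  "motion": [0.085, -0.066, -0.001, -0.04, 0.3, 0.085, -0.066, -0.001, -0.08, 0.3, 0.085, -0.066, -0.001, -0.12, 0.3, 0.085, -0.066, -0.001, -0.15, 0.3, 0.085, -0.066, -0.001, -0.18, 0.3, 0.085, -0.066, -0.001, -0.2, 0.3, 0.085, -0.066, -0.001, -0.222, 0.3, 0.085, -0.066, -0.001, -0.222, 0.3]
}}

```text
time_s: 5.13
tool_pos: [0.4066, -0.3153, 0.0076]
tool_rot: [[-0.19, -0.001, -0.982], [0.982, 0.007, -0.19], [0.007, -1.0, -0.0]]
force: [-1.9, 0.5, 0.4]
opening: 0.0853
```

>>> {"api": "move_arm", "payload": {
  "motion": [0.02, 0, 0, 0, 0, 0.015, 0, 0, 0, 0, 0.01, 0, 0, 0, 0, 0.01, 0, 0, 0, 0, 0.01, 0, 0, 0, 0, 0.01, 0, 0, 0, 0, 0.01, 0, 0, 0, 0, 0.01, 0, 0, 0, 0],
  "squeeze": 110
}}

```text
time_s: 5.8
tool_pos: [0.4079, -0.3171, 0.0096]
tool_rot: [[-0.191, 0.002, -0.982], [0.982, 0.003, -0.191], [0.003, -1.0, -0.002]]
force: [-0.3, -1.4, 8.0]
opening: 0.0211
```

The move stopped about 10 mm off in y and low in z, and the handle was gripped anyway. I'll lift and check.

>>> {"api": "move_arm", "payload": {
  "motion": [0.01, 0, 0, 0.01, 0, 0.01, 0, 0, 0.03, 0, 0.01, 0, 0, 0.06, 0, 0.01, 0, 0, 0.09, 0, 0.01, 0, 0, 0.12, 0, 0.01, 0, 0, 0.12, 0, 0.01, 0, 0, 0.12, 0]
}}

```text
time_s: 6.38
tool_pos: [0.4088, -0.318, 0.1323]
tool_rot: [[-0.191, 0.005, -0.982], [0.982, -0.0, -0.191], [-0.001, -1.0, -0.005]]
force: [-0.6, -0.0, -1.4]
opening: 0.0203
```

```bash
cat > chk.py <<'E'
from h import *
import sys
np.set_printoptions(precision=4,suppress=True)
s=bot.sense();print(s['time_s'],s['tool_pos'],np.arctan2(s['tool_rot'][1][0],s['tool_rot'][0][0])-np.pi/2,s['force'],s['opening'])
C={n:bot.capture(n) for n in('wrist','top','scene')}
for n in C: save(C[n],n+sys.argv[1]);np.savez(n+sys.argv[1]+'.npz',**{k:C[n][k] for k in('image','K','R','t')})
w=cv2.resize(C['wrist']['image'][:300,150:450],(600,600));sc=cv2.resize(C['scene']['image'][200:410,60:270 ],(600,600))
E
cat >> chk.py <<'E'
w=C['wrist']['image'][:,140:420];sc=C['scene']['image'][200:410,100:380]
cv2.imwrite('pics/v%s.png'%sys.argv[1],np.hstack([cv2.resize(w,(390,585)),cv2.resize(sc,(400,300)) if 0 else cv2.copyMakeBorder(cv2.resize(sc,(400,300)),0,285,0,0,cv2.BORDER_CONSTANT)])[:,:,::-1])
E
python3 chk.py 4
```

```text
6.3833 [ 0.4088 -0.318   0.1323] 0.19178616677520943 [-0.5876 -0.0089 -1.4387] 0.020314080879954798
```

View pics/v4.png

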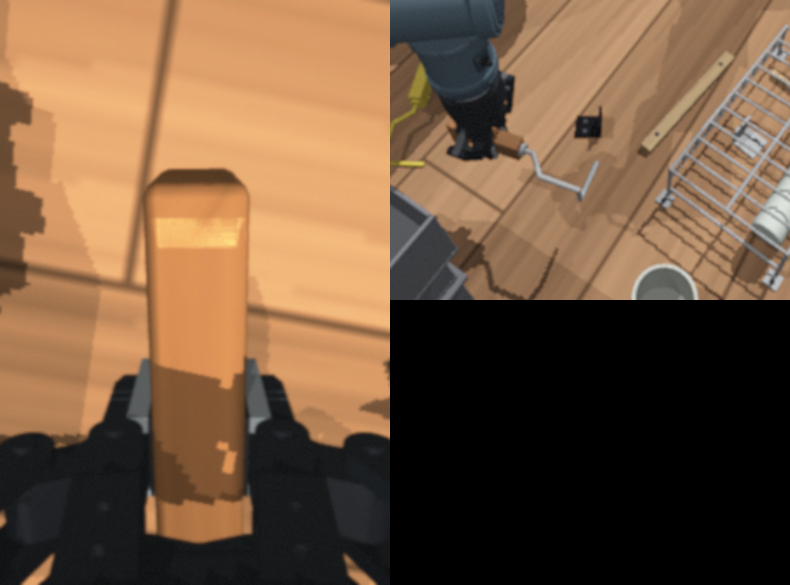

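```bash
cat > est.py <<'E'
from h import *
import sys
from scipy.optimize import least_squares
np.set_printoptions(precision=4,suppress=True)
C={n:dict(np.load(f'{n}{sys.argv[1]}.npz')) for n in('wrist','top','scene')}
s=bot.sense();t=np.array(s['tool_pos']);yaw=np.arctan2(s['tool_rot'][1][0],s['tool_rot'][0][0])-np.pi/2
c=C['wrist']
print('rear top',onz(c,(283,137),t[2]+.0234+.017),onz(c,(283,131),t[2]+.0234+.01))
u=np.array([np.cos(yaw),np.sin(yaw)]);v=np.array([-u[1],u[0]])
def H(X,Y,Z,g): return np.r_[g[:2]+u*X+v*Y,g[2]+Z]
g=np.r_[t[:2]-.002*u,t[2]+.0234]
c=C['scene']
for n,p in(('tip',(.14,.028,-.0295)),('corner',(.14,-.026,-.0295)),('jog',(.085,-.026,0)),('jog0',(.062,0,0)),('front',(.045,0,.017))):
    for k in('scene','top'): print(n,k,proj(C[k],H(*p,g)))
o=[]
for k in('scene','top'):
    im=C[k]['image'][:,:,::-1].copy()
    im=cv2.resize(im,None,fx=4,fy=4,interpolation=cv2.INTER_CUBIC);raw=im.copy()
    L=[H(.062,0,0,g),H(.085,-.026,0,g),H(.14,-.026,0,g),H(.14,-.026,-.0295,g),H(.14,.028,-.0295,g)]
    P=np.array([(proj(C[k],p)+.5)*4 for p in L],int);cv2.polylines(im,[P],False,(0,0,255),1)
    m=P.mean(0).astype(int);o.append(np.vstack([raw[m[1]-150:m[1]+150,m[0]-200:m[0]+200],im[m[1]-150:m[1]+150,m[0]-200:m[0]+200]]))
cv2.imwrite(f'pics/e{sys.argv[1]}.png',np.hstack(o))
E
python3 est.py 4
```

```text
rear top [ 0.3466 -0.3302  0.1688] [ 0.3455 -0.3304  0.1618]
tip scene [242.7688 314.3163]
tip top [398.7891 171.1626]
corner scene [231.2438 339.2428]
corner top [418.8487 167.4736]
jog scene [203.0139 322.8947]
jog top [427.5122 185.1156]
jog0 scene [198.5084 306.8972]
jog0 top [419.679  195.6908]
front scene [189.1662 299.877 ]
front top [423.4057 200.9207]
```

View pics/e4.png

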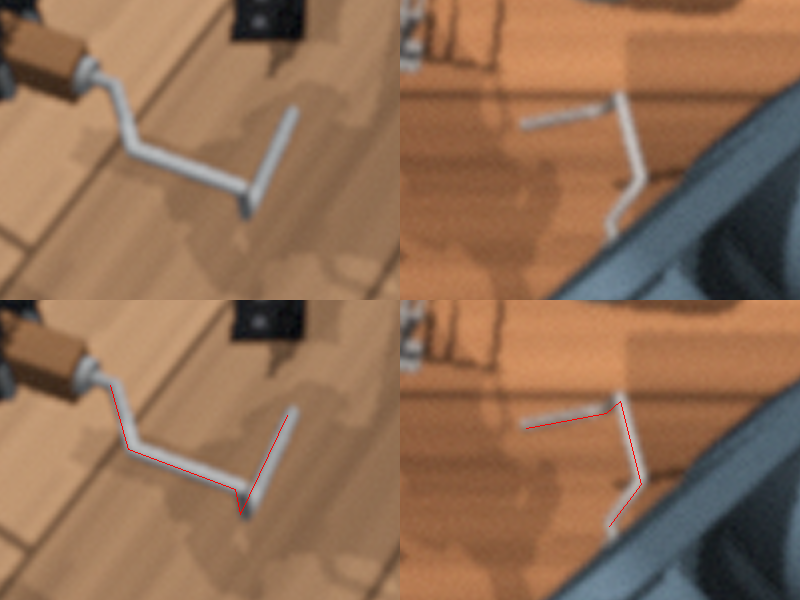

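The overlay matches the held rod within about 1 to 2 px, so it is held level. I'll carry it over to the entry place in front of the guard.

>>> {"api": "move_arm", "payload": {
  "motion": [0.01, 0.01, 0.03, 0, -3, 0.01, 0.02, 0.07, 0, -7, 0.01, 0.03, 0.11, 0, -11, 0.01, 0.04, 0.15, 0, -15, 0.01, 0.05, 0.19, 0, -19, 0.01, 0.05, 0.225, 0, -19, 0.01, 0.05, 0.235, 0, -19, 0.01, 0.05, 0.235, 0, -19]
}}

```text
time_s: 7.2
tool_pos: [0.4555, -0.0778, 0.1267]
tool_rot: [[0.135, -0.002, -0.991], [0.991, 0.008, 0.135], [0.007, -1.0, 0.003]]
force: [-0.1, -0.0, -1.8]
opening: 0.0209
```

>>> {"api": "move_arm", "payload": {
  "motion": [0.01, 0, 0, 0, 0, 0.01, 0, 0, 0, 0]
}}

```text
time_s: 7.37
tool_pos: [0.4547, -0.078, 0.1257]
tool_rot: [[0.135, -0.004, -0.991], [0.991, 0.008, 0.135], [0.008, -1.0, 0.005]]
force: [0.4, 0.2, -1.4]
opening: 0.0208
```

>>> {"api": "move_arm", "payload": {
  "motion": [0.01, 0.004, -0.005, -0.02, 0, 0.01, 0.004, -0.005, -0.045, 0, 0.01, 0.004, -0.005, -0.07, 0, 0.01, 0.004, -0.005, -0.09, 0, 0.01, 0.004, -0.005, -0.105, 0, 0.01, 0.004, -0.005, -0.105, 0, 0.01, 0.004, -0.005, -0.105, 0, 0.01, 0.004, -0.005, -0.105, 0]
}}

```text
time_s: 8.03
tool_pos: [0.4593, -0.0841, 0.0213]
tool_rot: [[0.136, -0.003, -0.991], [0.991, 0.008, 0.136], [0.007, -1.0, 0.004]]
force: [0.6, 0.8, -1.7]
opening: 0.0212
```

```bash
cat > bf.py <<'E'
from h import *
import sys
np.set_printoptions(precision=4,suppress=True)
s=bot.sense();t=np.array(s['tool_pos']);R=np.array(s['tool_rot'])
yaw=np.arctan2(R[1][0],R[0][0])-np.pi/2
B=np.array([.5685,-.0381]);by=-.139;U=np.array([np.cos(by),np.sin(by)]);V=np.array([-U[1],U[0]])
d=t[:2]-B;print('t',s['time_s'],'pos',t,'u v',d@U,d@V,'yaw',yaw,'F u v z',np.array(s['force'])[:2]@U,np.array(s['force'])[:2]@V,s['force'][2],'op',s['opening'],'tilt',R[:,1])
E
python3 bf.py; python3 chk.py 5; sed -i 's/g=np.r_.*/g=np.r_[t[:2],t[2]+.0234]/' est.py
cat >> est.py <<'E'
from fit2 import model
o=[]
for k,f in(('scene',5),('top',5)):
    im=cv2.resize(C[k]['image'][:,:,::-1],None,fx=f,fy=f,interpolation=cv2.INTER_CUBIC)
    L=[H(.062,0,0,g),H(.085,-.026,0,g),H(.14,-.026,0,g),H(.14,-.026,-.0295,g),H(.14,.028,-.0295,g)]
    dots=[H(.14,.028,-.0295,g),H(.14,-.026,-.0295,g),H(.062,0,0,g)]
    for p in dots: cv2.circle(im,tuple(int(x) for x in (proj(C[k],p)+.5)*f),2,(0,0,255),-1)
    for q in model(.6695,-.051,-.175)[:2]: cv2.polylines(im,[np.array([(proj(C[k],p)+.5)*f for p in q],int)],True,(255,0,0),1)
    m=((proj(C[k],H(.14,.028,-.0295,g))+.5)*f).astype(int);o.append(im[m[1]-300:m[1]+300,m[0]-200:m[0]+200])
cv2.imwrite(f'pics/e{sys.argv[1]}.png',np.hstack(o))
E
(echo 'import numpy as np'; sed -n '/^def model/,/return/p' fit.py) > fit2.py; python3 est.py 5 >/dev/null
```

```text
t 8.0333 pos [ 0.4593 -0.0841  0.0213] u v -0.10179347467339053 -0.060666883678899594 yaw -0.13691965465143285 F u v z 0.5209387963722232 0.8319073653769018 -1.6751124144895209 op 0.021220161124734065 tilt [-0.0032  0.0078 -1.    ]
8.0333 [ 0.4593 -0.0841  0.0213] -0.13691965465143285 [ 0.6312  0.7517 -1.6751] 0.021220161124734065
```

View pics/e5.png

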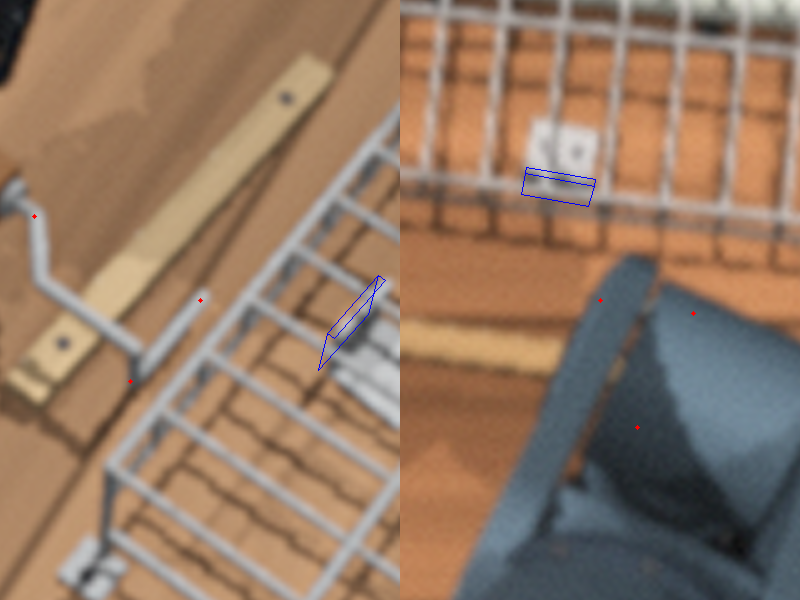

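The scene overlay shows the arm tip at (207,293), within about 1.5 px of my model, and the bracket model lies on the bracket in both views. The tip is clear to the right of the bracket. I'll lower it and go in under the guard.

>>> {"api": "move_arm", "payload": {
  "motion": [0.01, 0, 0, -0.003, 0, 0.01, 0, 0, -0.006, 0, 0.01, 0.015, -0.002, -0.006, 0, 0.01, 0.035, -0.005, -0.006, 0, 0.01, 0.055, -0.008, -0.006, 0, 0.01, 0.07, -0.01, -0.006, 0, 0.01, 0.077, -0.011, -0.006, 0, 0.01, 0.077, -0.011, -0.006, 0]
}}

```text
time_s: 8.85
tool_pos: [0.5381, -0.0951, 0.0161]
tool_rot: [[0.135, -0.0, -0.991], [0.991, 0.007, 0.135], [0.006, -1.0, 0.001]]
force: [0.9, 0.5, -1.8]
opening: 0.0206
```

```bash
python3 bf.py
```

```text
t 8.85 pos [ 0.5381 -0.0951  0.0161] u v -0.022194051123469172 -0.06061653852202292 yaw -0.13562745075467508 F u v z 0.8521108126349987 0.5847241879457328 -1.7783064021292325 op 0.020592389933532275 tilt [-0.0004  0.0066 -1.    ]
```

>>> {"api": "move_arm", "payload": {
  "motion": [0.01, 0.001, 0.008, 0, 0, 0.01, 0.002, 0.018, 0, 0, 0.01, 0.004, 0.028, 0, 0, 0.01, 0.005, 0.038, 0, 0, 0.01, 0.007, 0.048, 0, 0, 0.01, 0.008, 0.057, 0, 0, 0.01, 0.008, 0.057, 0, 0, 0.01, 0.008, 0.057, 0, 0]
}}

```text
time_s: 9.52
tool_pos: [0.5461, -0.0373, 0.0161]
tool_rot: [[0.134, -0.0, -0.991], [0.991, 0.006, 0.134], [0.006, -1.0, 0.001]]
force: [-0.2, -0.1, -1.0]
opening: 0.021
```

```bash
python3 bf.py;python3 chk.py 6;python3 est.py 6 >/dev/null
python3 - <<'E'
import cv2,numpy as np
a=cv2.imread('pics/e6.png');s=cv2.imread('pics/scene6.png')
cv2.imwrite('pics/f6.png',np.hstack([a[:,:400],cv2.resize(s[240:340,290:357],(400,600),interpolation=cv2.INTER_CUBIC)]))
E
```

```text
t 9.5167 pos [ 0.5461 -0.0373  0.0161] u v -0.02229028073717288 -0.002279683141375268 yaw -0.1339847201727904 F u v z -0.2008127134211099 -0.12320410386427441 -1.0109821807336004 op 0.021027783568592702 tilt [-0.0005  0.0064 -1.    ]
9.5167 [ 0.5461 -0.0373  0.0161] -0.1339847201727904 [-0.2159 -0.0942 -1.011 ] 0.021027783568592702
```

View pics/f6.png

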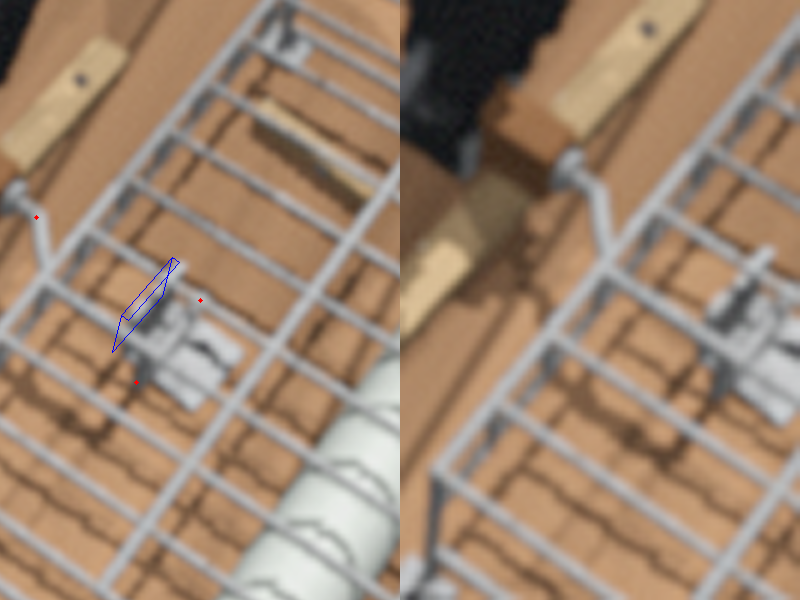

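The hook's arm is in beside and behind the plate, with no contact force. I'll draw it out gently, watching the force.

>>> {"api": "move_arm", "payload": {
  "motion": [0.01, -0.004, 0.001, 0, 0, 0.01, -0.009, 0.001, 0, 0, 0.01, -0.014, 0.002, 0, 0, 0.01, -0.02, 0.003, 0, -0.3, 0.01, -0.026, 0.004, 0, -0.3, 0.01, -0.032, 0.004, 0, -0.3, 0.01, -0.038, 0.005, 0, -0.3, 0.01, -0.045, 0.006, 0, -0.3]
}}

```text
time_s: 10.33
tool_pos: [0.5006, -0.0324, 0.0162]
tool_rot: [[0.141, -0.0, -0.99], [0.99, 0.006, 0.141], [0.006, -1.0, 0.001]]
force: [0.4, -0.2, -1.7]
opening: 0.0206
```

```bash
python3 bf.py;python3 chk.py 7
python3 - <<'E'
import cv2,numpy as np
s=cv2.imread('pics/scene7.png');t=cv2.imread('pics/top7.png')
f=lambda a:cv2.resize(a,(400,600),interpolation=cv2.INTER_CUBIC)
cv2.imwrite('pics/f7.png',np.hstack([f(s[240:330,295:355]),f(t[100:190,280:340])]))
E
```

```text
t 10.3333 pos [ 0.5006 -0.0324  0.0162] u v -0.06801708096096074 -0.003726022488222358 yaw -0.14108806705662214 F u v z 0.4415370729886719 -0.17701289765477993 -1.6941861441210895 op 0.02061598100925391 tilt [-0.0001  0.0063 -1.    ]
10.3333 [ 0.5006 -0.0324  0.0162] -0.14108806705662214 [ 0.4128 -0.2365 -1.6942] 0.02061598100925391
```

View pics/f7.png

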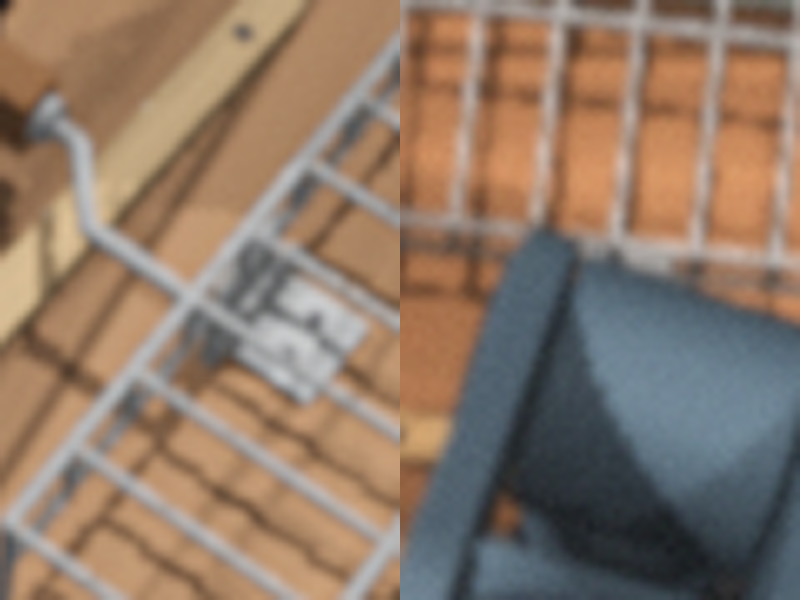

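The bracket is coming along: its foot is now right behind the front bar at (300,330) in the left panel. That is 11 pictures viewed, so I'll keep the last one. I'll continue to just short of the batten.

>>> {"api": "move_arm", "payload": {
  "motion": [0.01, -0.006, 0.001, 0, 0, 0.01, -0.012, 0.002, 0, 0, 0.01, -0.018, 0.003, 0, 0, 0.01, -0.024, 0.004, 0, 0, 0.01, -0.03, 0.005, 0, 0, 0.01, -0.036, 0.006, 0, 0, 0.01, -0.042, 0.006, 0, 0, 0.01, -0.047, 0.007, 0, 0]
}}

```text
time_s: 11.15
tool_pos: [0.4526, -0.0251, 0.016]
tool_rot: [[0.141, -0.001, -0.99], [0.99, 0.007, 0.141], [0.006, -1.0, 0.002]]
force: [0.3, -0.0, -1.3]
opening: 0.0208
```

```bash
python3 bf.py
cat > br.py <<'E'
from h import *
np.set_printoptions(precision=4,suppress=True)
B=np.array([.5685,-.0381]);by=-.139;U=np.array([np.cos(by),np.sin(by)]);V=np.array([-U[1],U[0]])
for n in('scene','top','wrist'):
    c=bot.capture(n);save(c,n+'_l')
    for q in('bracket','hook_arm'):
        for r in bot.landmark_of(q,c)[:3]:
            X=onz(c,r['centre'][::-1],0 if q=='bracket' else .01);d=X[:2]-B
            print(n,q,round(r['p'],2),X[:2],'uv',d@U,d@V)
E
python3 br.py
```

```text
t 11.15 pos [ 0.4526 -0.0251  0.016 ] u v -0.11657607923809635 -0.003206379240494486 yaw -0.14104168068916056 F u v z 0.31629438647559277 0.028721729014679145 -1.344325223451854 op 0.020792819170374194 tilt [-0.0013  0.0066 -1.    ]
scene bracket 0.58 [ 0.4656 -0.1577] uv -0.08538447362511618 -0.13267299475247835
scene bracket 0.51 [ 0.5889 -0.0342] uv 0.019652324816788247 0.006722022056523643
scene hook_arm 0.64 [ 0.5928 -0.0362] uv 0.023773042145226995 0.005241915863618999
scene hook_arm 0.63 [ 0.2401 -0.3784] uv -0.278102797938561 -0.38256368581511485
top bracket 0.54 [ 0.5804 -0.0351] uv 0.011360675513375416 0.004586838139596083
top bracket 0.48 [ 0.4712 -0.1592] uv -0.0795711106920198 -0.1334468837512582
top hook_arm 0.92 [ 0.2385 -0.3789] uv -0.27958895559946817 -0.38320433970763246
wrist bracket 0.8 [ 0.4649 -0.1599] uv -0.08568261902024732 -0.13498343475945546
```

>>> {"api": "move_arm", "payload": {
  "motion": [0.01, -0.001, 0, 0, 0, 0.01, -0.002, 0, 0, 0, 0.01, -0.003, 0, 0, 0, 0.01, -0.004, 0.001, 0, 0, 0.01, -0.004, 0.001, 0, 0]
}}

```text
time_s: 12.02
tool_pos: [0.4493, -0.0241, 0.0159]
tool_rot: [[0.141, -0.001, -0.99], [0.99, 0.007, 0.141], [0.006, -1.0, 0.002]]
force: [-1.0, -0.0, -1.1]
opening: 0.0208
```

```bash
python3 bf.py
```

```text
t 12.0167 pos [ 0.4493 -0.0241  0.0159] u v -0.12003655831540985 -0.0026206021298762114 yaw -0.141039397209344 F u v z -1.0038445984697848 -0.17003353313463912 -1.0559288699005136 op 0.020808748248791496 tilt [-0.0013  0.0067 -1.    ]
```

>>> {"api": "move_arm", "payload": {
  "motion": [0.01, -0.0005, 0, 0, 0, 0.01, -0.001, 0, 0, 0, 0.01, -0.0015, 0, 0, 0, 0.01, -0.002, 0, 0, 0]
}}

```text
time_s: 12.35
tool_pos: [0.449, -0.0244, 0.0165]
tool_rot: [[0.141, 0.002, -0.99], [0.99, 0.006, 0.141], [0.006, -1.0, -0.002]]
force: [8.7, 1.0, -4.8]
opening: 0.0206
```

>>> {"api": "move_arm", "payload": {
  "motion": [0.01, -0.0005, 0, 0, 0, 0.01, -0.001, 0, 0, 0, 0.01, -0.001, 0, 0, 0]
}}

```text
time_s: 12.6
tool_pos: [0.449, -0.0246, 0.0168]
tool_rot: [[0.141, 0.005, -0.99], [0.99, 0.006, 0.141], [0.006, -1.0, -0.004]]
force: [4.7, 0.4, -3.1]
opening: 0.0207
```

>>> {"api": "move_arm", "payload": {
  "motion": [0.01, -0.001, 0, 0, 0, 0.01, -0.0017, 0, 0, 0, 0.01, -0.0017, 0, 0, 0, 0.01, -0.0017, 0, 0, 0, 0.01, -0.0017, 0, 0, 0, 0.01, -0.0017, 0, 0, 0]
}}

```text
time_s: 13.1
tool_pos: [0.4489, -0.0251, 0.0174]
tool_rot: [[0.141, 0.008, -0.99], [0.99, 0.005, 0.141], [0.006, -1.0, -0.007]]
force: [6.0, -0.5, -3.0]
opening: 0.0208
```

```bash
python3 bf.py; python3 br.py
```

```text
t 13.1 pos [ 0.4489 -0.0251  0.0174] u v -0.12029841413281644 -0.003667248123757966 yaw -0.14153490032364857 F u v z 6.041312633529757 0.31394524231911053 -3.047892089097648 op 0.020751360260728803 tilt [ 0.0079  0.0048 -1.    ]
scene bracket 0.74 [ 0.5787 -0.0391] uv 0.01027836077659829 0.00045451630565344236
scene bracket 0.62 [ 0.466  -0.1558] uv -0.08518368045703713 -0.13076944803529594
scene hook_arm 0.97 [ 0.2314 -0.3735] uv -0.2873994765700934 -0.3788314721326963
scene hook_arm 0.69 [ 0.5937 -0.0395] uv 0.0251905944665269 0.00206573597226595
top bracket 0.55 [ 0.4709 -0.1552] uv -0.08043941440018787 -0.12951843086470202
top bracket 0.43 [ 0.5855 -0.0334] uv 0.0161467286143327 0.006985409227395691
top hook_arm 0.95 [ 0.2368 -0.3647] uv -0.2832496418738931 -0.36944550864833087
wrist bracket 0.85 [ 0.4633 -0.1585] uv -0.08752886084979714 -0.1338382844380171
```

>>> {"api": "move_arm", "payload": {
  "motion": [0.01, -0.0023, 0.0003, -0.001, 0, 0.01, -0.0023, 0.0003, -0.001, 0, 0.01, -0.0023, 0.0003, -0.001, 0, 0.01, -0.0023, 0.0003, -0.001, 0, 0.01, -0.0023, 0.0003, -0.001, 0, 0.01, -0.0023, 0.0003, -0.001, 0, 0.01, -0.0023, 0.0003, -0.001, 0, 0.01, -0.0023, 0.0003, -0.001, 0]
}}

```text
time_s: 14.22
tool_pos: [0.4488, -0.0252, 0.0172]
tool_rot: [[0.141, 0.013, -0.99], [0.99, 0.004, 0.141], [0.006, -1.0, -0.012]]
force: [9.9, 0.9, -5.8]
opening: 0.0211
```

```bash
python3 bf.py
cat > lk.py <<'E'
from h import *
import sys
from fit2 import model
for n,sx in(('scene',0),('top',0)):
    c=bot.capture(n);np.savez(n+sys.argv[1]+'.npz',**{k:c[k] for k in('image','K','R','t')});save(c,n+sys.argv[1])
E
python3 lk.py 9
```

```text
t 14.2167 pos [ 0.4488 -0.0252  0.0172] u v -0.12031724033700303 -0.0037962938839934835 yaw -0.14164771359470585 F u v z 9.718553849605573 2.3056443916557505 -5.76164358495353 op 0.021066411624780696 tilt [ 0.0127  0.0039 -0.9999]
```

Held at about 6 to 10 N, but the tool has tilted slightly nose-up, so the arm has crept up toward the batten's top. I'll ease off, lower a little and pull once more at the right height.

>>> {"api": "move_arm", "payload": {
  "motion": [0.01, 0.001, 0, 0, 0, 0.01, 0.003, 0, -0.002, 0, 0.01, 0.003, 0, -0.0035, 0.1, 0.01, 0.003, 0, -0.0035, 0.1, 0.01, 0.003, 0, -0.0035, 0.1]
}}

```text
time_s: 14.73
tool_pos: [0.4511, -0.025, 0.0132]
tool_rot: [[0.139, 0.011, -0.99], [0.99, 0.004, 0.139], [0.006, -1.0, -0.01]]
force: [0.6, -0.6, -2.2]
opening: 0.0209
```

```bash
python3 bf.py
```

```text
t 14.7333 pos [ 0.4511 -0.025   0.0132] u v -0.11812683049063587 -0.0032874499440557017 yaw -0.13987547163311875 F u v z 0.6491895341893793 -0.5417014739551563 -2.1602792625590586 op 0.020862866160958955 tilt [ 0.0111  0.0043 -0.9999]
```

>>> {"api": "move_arm", "payload": {
  "motion": [0.01, -0.002, 0, 0, 0, 0.01, -0.003, 0.0003, 0, 0, 0.01, -0.0038, 0.0005, 0, 0, 0.01, -0.0038, 0.0005, 0, 0]
}}

```text
time_s: 15.07
tool_pos: [0.4489, -0.025, 0.0139]
tool_rot: [[0.14, 0.015, -0.99], [0.99, 0.003, 0.14], [0.005, -1.0, -0.014]]
force: [5.5, 0.0, -3.6]
opening: 0.0209
```

```bash
python3 bf.py
```

```text
t 15.0667 pos [ 0.4489 -0.025   0.0139] u v -0.12028963921284914 -0.0035894533602969765 yaw -0.14031546658292915 F u v z 5.489968646941875 0.7927490773231457 -3.6300340583094517 op 0.02094585102135973 tilt [ 0.0149  0.0033 -0.9999]
```

>>> {"api": "move_arm", "payload": {
  "motion": [0.01, -0.0021, 0.0003, -0.0005, 0, 0.01, -0.0021, 0.0003, -0.0005, 0, 0.01, -0.0021, 0.0003, -0.0005, 0, 0.01, -0.0021, 0.0003, -0.0005, 0, 0.01, -0.0021, 0.0003, -0.0005, 0, 0.01, -0.0021, 0.0003, -0.0005, 0, 0.01, -0.0021, 0.0003, -0.0005, 0, 0.01, -0.0021, 0.0003, -0.0005, 0]
}}

```text
time_s: 15.73
tool_pos: [0.4488, -0.0253, 0.0142]
tool_rot: [[0.14, 0.019, -0.99], [0.99, 0.002, 0.14], [0.005, -1.0, -0.019]]
force: [5.9, 0.4, -4.9]
opening: 0.0206
```

```bash
python3 bf.py; python3 lk.py 10
cat > fitb.py <<'E'
from h import *
import sys
from fit2 import model
np.set_printoptions(precision=3,suppress=True)
# compare images with model lines numerically: bright-foot mask in scene
c=dict(np.load(f'scene{sys.argv[1]}.npz'))
r=bot.outline_of('bracket',bot.capture('scene'))
B=np.array([.5685,-.0381]);by=-.139;U=np.array([np.cos(by),np.sin(by)]);V=np.array([-U[1],U[0]])
best=None
for k in r:
    print('outline',k['p'],k['rect'])
r=[k for k in r if k['rect'][0]>280]
if r:
    m=r[0]['region'].astype(np.uint8)
    from itertools import product
    res=[]
    for u,v,a in product(np.arange(.004,.026,.002),np.arange(-.008,.009,.002),np.arange(-.3,.05,.02)):
        p=B+U*u+V*v;M=np.zeros_like(m)
        for q in model(*p,a): cv2.fillPoly(M,[np.round([proj(c,x) for x in q]).astype(np.int32)],1)
        res.append(((M&m).sum()/(M|m).sum(),u,v,a))
    for x in sorted(res)[-5:]:print(np.array(x))
E
python3 fitb.py 10
```

```text
t 15.7333 pos [ 0.4488 -0.0253  0.0142] u v -0.12030003647138711 -0.003861935134692464 yaw -0.14075215239302374 F u v z 5.810745453937923 1.2650436123337334 -4.939518620065517 op 0.020593545746741954 tilt [ 0.0194  0.0023 -0.9998]
outline 0.56 [309.1, 260.1, 330.0, 283.8]
outline 0.5 [232.8, 276.0, 249.2, 294.3]
[ 0.612  0.018  0.002 -0.1  ]
[ 0.614  0.018  0.002 -0.12 ]
[ 0.617  0.016  0.002 -0.16 ]
[ 0.618  0.016  0.004 -0.24 ]
[ 0.62   0.018  0.002 -0.14 ]
```

>>> {"api": "move_arm", "payload": {
  "motion": [0.01, -0.0026, 0.0004, -0.001, 0, 0.01, -0.0026, 0.0004, -0.001, 0, 0.01, -0.0026, 0.0004, -0.001, 0, 0.01, -0.0026, 0.0004, -0.001, 0, 0.01, -0.0026, 0.0004, -0.001, 0, 0.01, -0.0026, 0.0004, -0.001, 0, 0.01, -0.0026, 0.0004, -0.001, 0, 0.01, -0.0026, 0.0004, -0.001, 0]
}}

```text
time_s: 16.6
tool_pos: [0.4487, -0.0255, 0.0141]
tool_rot: [[0.141, 0.025, -0.99], [0.99, 0.001, 0.141], [0.004, -1.0, -0.024]]
force: [7.3, 1.6, -4.2]
opening: 0.0209
```

```bash
python3 bf.py; python3 lk.py 11
python3 - <<'E'
import cv2,numpy as np
s=cv2.imread('pics/scene11.png');t=cv2.imread('pics/top11.png')
f=lambda a:cv2.resize(a,(400,600),interpolation=cv2.INTER_CUBIC)
cv2.imwrite('pics/f11.png',cv2.resize(s[235:295,270:350],(800,600),interpolation=cv2.INTER_CUBIC))
E
```

```text
t 16.6 pos [ 0.4487 -0.0255  0.0141] u v -0.12038586094710275 -0.004120356473203798 yaw -0.14112154947991384 F u v z 6.986487257671553 2.554976362628916 -4.213283229738962 op 0.0208502495532888 tilt [ 0.0247  0.001  -0.9997]
```

View pics/f11.png

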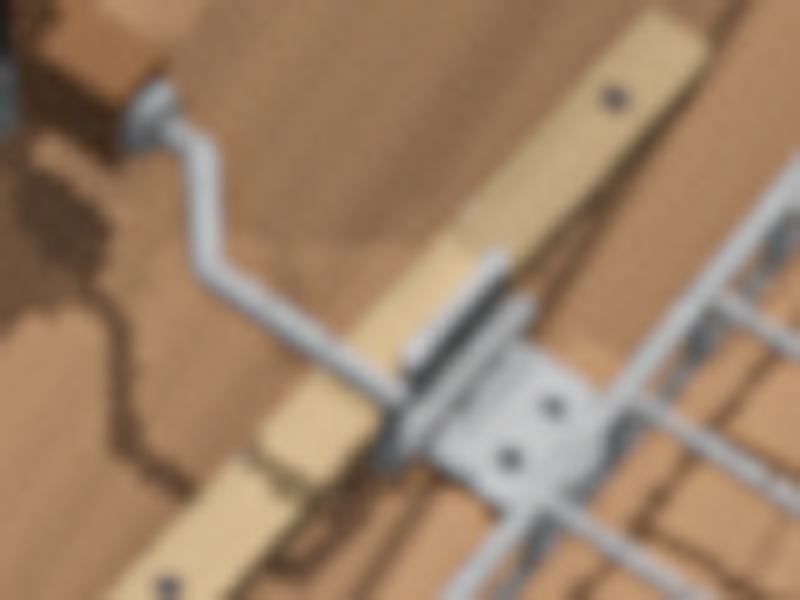

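This was picture 12, the last. It shows the bracket standing parallel and flush against the batten's stop face (plate top edge (400,360) to (500,255)), with the cross arm behind it (400,440) to (530,300). Force is about 7 N. I'll release the bracket by moving the arm off the plate, then out to the right.

>>> {"api": "move_arm", "payload": {
  "motion": [0.01, 0.003, 0, 0, 0, 0.01, 0.006, -0.001, 0, 0, 0.01, 0.01, -0.001, 0, 0, 0.01, 0.011, -0.001, 0, 0, 0.01, 0.011, -0.001, 0, 0]
}}

```text
time_s: 17.12
tool_pos: [0.4598, -0.0265, 0.014]
tool_rot: [[0.141, 0.024, -0.99], [0.99, 0.001, 0.141], [0.004, -1.0, -0.024]]
force: [0.1, -0.8, -1.9]
opening: 0.0206
```

```bash
python3 bf.py
```

```text
t 17.1167 pos [ 0.4598 -0.0265  0.014 ] u v -0.10925262744527309 -0.003573188249874816 yaw -0.1409900800881856 F u v z 0.1626559996330418 -0.801224185098428 -1.919761078311161 op 0.020628672578241112 tilt [ 0.0244  0.0011 -0.9997]
```

>>> {"api": "move_arm", "payload": {
  "motion": [0.01, -0.001, -0.008, 0, 0, 0.01, -0.002, -0.018, 0, 0, 0.01, -0.004, -0.028, 0, 0, 0.01, -0.005, -0.038, 0, 0, 0.01, -0.007, -0.048, 0, 0, 0.01, -0.008, -0.057, 0, 0, 0.01, -0.008, -0.057, 0, 0, 0.01, -0.008, -0.057, 0, 0]
}}

```text
time_s: 17.78
tool_pos: [0.4517, -0.0843, 0.014]
tool_rot: [[0.142, 0.024, -0.99], [0.99, 0.001, 0.142], [0.005, -1.0, -0.024]]
force: [-0.2, 0.4, -2.3]
opening: 0.0211
```

>>> {"api": "move_arm", "payload": {
  "motion": [0.01, 0, 0, 0.02, 0, 0.01, 0, 0, 0.05, 0, 0.01, 0, 0, 0.08, 0, 0.01, 0, 0, 0.11, 0, 0.01, 0, 0, 0.12, 0, 0.01, 0, 0, 0.12, 0]
}}

```text
time_s: 18.28
tool_pos: [0.4538, -0.0848, 0.1368]
tool_rot: [[0.142, 0.03, -0.989], [0.99, -0.001, 0.142], [0.003, -1.0, -0.03]]
force: [0.9, -0.5, -1.7]
opening: 0.0207
```

```bash
python3 bf.py; python3 br.py|grep bracket
```

```text
t 18.2833 pos [ 0.4538 -0.0848  0.1368] u v -0.10714019365543362 -0.062180066716783555 yaw -0.14230126721359193 F u v z 0.9350747433405995 -0.3643436858072255 -1.680196033687733 op 0.02071717592739318 tilt [ 0.0301 -0.0014 -0.9995]
scene bracket 0.78 [ 0.4697 -0.1545] uv -0.08169456483838478 -0.12893528344587363
scene bracket 0.5 [ 0.5828 -0.0342] uv 0.013642668723269925 0.005798370811289153
top bracket 0.72 [ 0.5777 -0.0334] uv 0.008444415448576915 0.005950373986274871
wrist bracket 0.66 [ 0.4634 -0.1581] uv -0.08743768801577659 -0.1333804121579214
```

>>> {"api": "move_arm", "payload": {
  "motion": [0.01, -0.01, -0.03, 0, 3, 0.01, -0.02, -0.07, 0, 7, 0.01, -0.03, -0.11, 0, 11, 0.01, -0.04, -0.15, 0, 15, 0.01, -0.045, -0.19, 0, 19, 0.01, -0.045, -0.225, 0, 19, 0.01, -0.045, -0.235, 0, 19, 0.01, -0.045, -0.235, 0, 19]
}}

```text
time_s: 19.4
tool_pos: [0.4057, -0.3221, 0.1328]
tool_rot: [[-0.184, 0.021, -0.983], [0.983, 0.008, -0.183], [0.004, -1.0, -0.022]]
force: [-0.6, -0.0, -1.6]
opening: 0.0208
```

>>> {"api": "move_arm", "payload": {
  "motion": [0.01, 0, 0, -0.02, 0, 0.01, 0, 0, -0.045, 0, 0.01, 0, 0, -0.07, 0, 0.01, 0, 0, -0.09, 0, 0.01, 0, 0, -0.105, 0, 0.01, 0, 0, -0.108, 0, 0.01, 0, 0, -0.108, 0]
}}

```text
time_s: 19.98
tool_pos: [0.4051, -0.3198, 0.0235]
tool_rot: [[-0.185, 0.019, -0.983], [0.983, 0.012, -0.184], [0.008, -1.0, -0.021]]
force: [0.7, -0.2, -1.8]
opening: 0.0209
```

```bash
python3 bf.py
```

```text
t 19.9833 pos [ 0.4051 -0.3198  0.0235] u v -0.12277677597896042 -0.30163212147128377 yaw 0.1856333222870219 F u v z 0.6791935267890243 -0.0882280143996837 -1.7615371529469357 op 0.020871955685502187 tilt [ 0.0187  0.0117 -0.9998]
```

>>> {"api": "move_arm", "payload": {
  "motion": [0.01, 0, 0, -0.004, 0, 0.01, 0, 0, -0.008, 0, 0.01, 0, 0, -0.011, 0, 0.01, 0, 0, -0.0125, 0, 0.01, 0, 0, -0.0125, 0]
}}

```text
time_s: 20.4
tool_pos: [0.4051, -0.3198, 0.011]
tool_rot: [[-0.184, 0.019, -0.983], [0.983, 0.012, -0.184], [0.008, -1.0, -0.021]]
force: [0.2, 0.4, -1.0]
opening: 0.0207
```

>>> {"api": "move_arm", "payload": {
  "motion": [0.01, 0, 0, -0.001, 0, 0.01, 0, 0, -0.0015, 0, 0.01, 0, 0, -0.0015, 0]
}}

```text
time_s: 20.65
tool_pos: [0.4055, -0.3201, 0.0105]
tool_rot: [[-0.184, 0.019, -0.983], [0.983, 0.011, -0.184], [0.008, -1.0, -0.021]]
force: [-0.4, 2.9, 6.5]
opening: 0.0209
```

Contact (Fz up from about -1.5 to 6.5). I'll open slowly by steps; the nose settles only a few mm.

>>> {"api": "move_arm", "payload": {
  "motion": [0.023, 0, 0, 0, 0, 0.025, 0, 0, 0, 0, 0.028, 0, 0, 0.0005, 0, 0.032, 0, 0, 0.001, 0, 0.04, 0, 0, 0.001, 0, 0.05, 0, 0, 0.001, 0, 0.06, 0, 0, 0.001, 0, 0.06, 0, 0, 0.001, 0],
  "squeeze": 20
}}

```text
time_s: 21.32
tool_pos: [0.4054, -0.32, 0.0114]
tool_rot: [[-0.184, 0.019, -0.983], [0.983, 0.011, -0.184], [0.008, -1.0, -0.021]]
force: [0.2, 0.1, 0.5]
opening: 0.0596
```

>>> {"api": "move_arm", "payload": {
  "motion": [0.06, 0, 0, 0.01, 0, 0.06, 0, 0, 0.03, 0, 0.06, 0, 0, 0.06, 0, 0.06, 0, 0, 0.1, 0, 0.06, 0, 0, 0.14, 0, 0.06, 0, 0, 0.18, 0, 0.06, 0, 0, 0.2, 0, 0.06, 0, 0, 0.2, 0]
}}

```text
time_s: 21.98
tool_pos: [0.4076, -0.3227, 0.2185]
tool_rot: [[-0.185, 0.026, -0.982], [0.983, 0.002, -0.185], [-0.003, -1.0, -0.026]]
force: [-0.2, -0.8, 0.6]
opening: 0.06
```

>>> {"api": "move_arm", "payload": {
  "motion": [0.06, 0, 0, 0.1, 0, 0.06, -0.03, 0.08, 0.12, 0, 0.06, -0.03, 0.12, 0.12, 0, 0.06, -0.03, 0.16, 0.12, 0, 0.06, -0.03, 0.2, 0.12, 0, 0.06, -0.03, 0.25, 0.12, 0, 0.06, -0.03, 0.25, 0.12, 0, 0.06, -0.03, 0.25, 0.12, 0]
}}

```text
time_s: 22.65
tool_pos: [0.3767, -0.0694, 0.3388]
tool_rot: [[-0.186, 0.027, -0.982], [0.983, 0.003, -0.186], [-0.002, -1.0, -0.027]]
force: [0.6, 0.2, 0.4]
opening: 0.0603
```

```bash
python3 bf.py; python3 br.py
python3 - <<'E'
from h import *
np.set_printoptions(precision=4,suppress=True)
C={n:bot.capture(n) for n in('scene','top')}
for q,z in(('hook_grip',.033),('hook_arm',.0035),('trowel',0),('pot',0),('mug',0),('fork',0),('jar',0)):
    obs=[]
    for n,c in C.items():
        for r in bot.landmark_of(q,c)[:3]:
            X=onz(c,r['centre'][::-1],z)
            if q[:4]!='hook' or (X[0]>.35 and X[1]<-.2): print(q,n,round(r['p'],2),X);obs.append((c,np.array(r['centre'][::-1])));break
    if len(obs)==2:print('   tri',*tri(obs))
E
python3 fitb.py 11
```

```text
t 22.65 pos [ 0.3767 -0.0694  0.3388] u v -0.18566049483600808 -0.05754600852679118 yaw 0.1869385945420503 F u v z 0.6092551283360682 0.26140136744491976 0.35045379072942895 op 0.0602612691418744 tilt [ 0.0269  0.0031 -0.9996]
scene bracket 0.69 [ 0.5875 -0.0377] uv 0.018720509806714435 0.0030296792604166557
scene bracket 0.67 [ 0.3877 -0.315 ] uv -0.14066474013052002 -0.29929226715111107
scene bracket 0.51 [ 0.4627 -0.1518] uv -0.08900212073617367 -0.1272866211503167
scene hook_arm 0.63 [ 0.2543 -0.381 ] uv -0.26361796041804925 -0.38312829364481565
scene hook_arm 0.55 [ 0.5448 -0.2929] uv 0.011794101937882611 -0.2556756539533456
top bracket 0.55 [ 0.5912 -0.0346] uv 0.021952696177600678 0.006593784365677726
top bracket 0.5 [ 0.6437 -0.041 ] uv 0.07484168937776052 0.007501764355038814
top hook_arm 0.64 [ 0.2363 -0.3721] uv -0.2827156082667834 -0.37685486544479624
wrist bracket 0.94 [ 0.5782 -0.0388] uv 0.009722541276469472 0.0006082951153543682
wrist bracket 0.63 [ 0.4627 -0.1627] uv -0.08750732350729248 -0.1380384015484714
wrist hook_arm 0.76 [ 0.5387 -0.2913] uv 0.00557829446454659
[... 402 characters left out ...]
039  0.3312 -0.    ]
pot top 0.79 [0.7072 0.322  0.    ]
   tri [0.7042 0.3204 0.0103] [array([-0.3,  0.1]), array([-0.2, -0.3])]
mug top 0.81 [ 0.696  -0.3551  0.    ]
fork scene 0.73 [0.3917 0.5015 0.    ]
fork top 0.61 [0.3819 0.5049 0.    ]
   tri [ 0.3855  0.51   -0.0095] [array([-0.9,  0.2]), array([-0.6, -0.9])]
jar scene 0.59 [0.629  0.5023 0.    ]
jar top 0.87 [0.6289 0.4901 0.    ]
   tri [0.6286 0.4887 0.0093] [array([-0.9,  0.3]), array([-0.5, -0.9])]
outline 0.77 [231.2, 274.6, 250.5, 298.2]
outline 0.6 [310.2, 260.9, 327.8, 287.8]
[ 0.765  0.014  0.002 -0.14 ]
[ 0.765  0.014  0.002 -0.12 ]
[ 0.767  0.016  0.002 -0.08 ]
[ 0.768  0.014  0.004 -0.26 ]
[ 0.775  0.016  0.004 -0.18 ]
```

Run:
```python
from h import *
from fit2 import model
from scipy.optimize import minimize
np.set_printoptions(precision=4,suppress=True)
c=bot.capture('wrist');save(c,'wend');B=np.array([.5685,-.0381]);by=-.139;U=np.array([np.cos(by),np.sin(by)]);V=np.array([-U[1],U[0]])
def box(u,v,a):
    p=B+U*u+V*v;R=np.array([[np.cos(a),-np.sin(a)],[np.sin(a),np.cos(a)]])
    return [[np.r_[R@[x,y]+p,.014] for x,y in((-.01,-.12),(-.01,.12),(.01,.12),(.01,-.12))]]
def fit(m,f,x0):
    def cost(x):
        M=np.zeros(m.shape,np.uint8)
        for q in f(*x): cv2.fillPoly(M,[np.round([proj(c,p)*16 for p in q]).astype(np.int32)],1,shift=4)
        return 1-(M&m).sum()/(M|m).sum()
    r=minimize(cost,x0,method='Nelder-Mead',options=dict(initial_simplex=np.array(x0)+np.array([[0,0,0],[.006,0,0],[0,.006,0],[0,0,.08]])));return r.x,r.fun
for q,f,x0 in(('batten',box,[0,0,by]),('bracket',lambda u,v,a:model(*(B+U*u+V*v),a),[.012,0,by])):
    for r in bot.outline_of(q,c):
        X=onz(c,((r['rect'][0]+r['rect'][2])/2,(r['rect'][1]+r['rect'][3])/2),0)
        if abs(X[0]-.58)<.05 and abs(X[1]+.04)<.05: print(q,round(r['p'],2),r['rect'],*fit(r['region'].astype(np.uint8),f,x0))
```

```text
batten 0.69 [201.7, 254.6, 356.0, 309.4] [-0.0037  0.0061 -0.1557] 0.1873797614467103
bracket 0.92 [261.1, 285.2, 295.1, 313.6] [ 0.0134  0.0012 -0.0787] 0.21867007672634275
```

Run:
```python
import cv2,numpy as np
from h import *
from fit2 import model
from scipy.optimize import minimize
np.set_printoptions(precision=4,suppress=True)
c=bot.capture('wrist');h=cv2.cvtColor(c['image'],cv2.COLOR_RGB2HSV)
m=(h[...,1]<70).astype(np.uint8)
x0,y0,x1,y1=252,278,304,330
for r in range(y0,y1,1): print(r,''.join('#' if v else '.' for v in m[r,x0-6:x1+6]),''.join('Y' if (h[r,x,1]<150 and h[r,x,2]>190 and not m[r,x]) else '.' for x in range(x0-6,x1+6)))
for n,a in(('flush',-.139),):
    U=np.array([np.cos(a),np.sin(a)]);p=np.array([.5685,-.0381])+U*.012
    for q in model(*p,a): print(np.round([proj(c,x)-[x0-6,0] for x in q],1).tolist())
```

```text
278 ................................................................ YYYYYYYYYYYYYYYYYYYYYYYYYYYYYYYY................................
279 ................................................................ YYYYYYYYYYYYYYYYYYYYYYYYYYYYYYYYYYY.............................
280 ................................................................ YYYYYYYYYYYYYYYYYYYYYYYYYYYYYYYYYYYYYYY.........................
281 ................................................................ YYYYYYYYYYYYYYYYYYYYYYYYYYYYYYYYYYYYYYYYYY......................
282 ................................................................ ..YYYYYYYYYYYYYYYYYYYYYYYYYYYYYYYYYYYYYYYYYY....................
283 ................................................................ ......YYYYYYYYYYYYYYYYYYYYYYYYYYYYYYYYYYYYYY....................
284 ................................................................ ..........YYYYYYYYYYYYYYYYYYYYYYYYYYYYYYYYYYYY..................
285 ................................................................ .............YYYYYYYYYYYYYYYYYYYYYYYYYYYYYYYYYYYYY..............
286 ........................
[... 5350 characters left out ...]
.................................................. .YYYYYYYYYYYYYYYYY.....YYYYYYYYYYYYYYY....................YYYYYY
327 ................................................................ ..YYYYYYYYYYYYYYYY.....YYYYYYYYYYYYYYYY........................Y
328 ................................................................ ....YYYYYYYYYYYYYY.....YYYYYYYYYYYYYYYY.....YYY.................
329 ................................................................ ........YYYYYYYYY......YYYYYYYYYYYYYYYY.....YYYYYYYY............
[[21.1, 282.6], [46.5, 290.2], [47.2, 303.7], [20.0, 295.7]]
[[20.0, 295.7], [47.2, 303.7], [46.2, 306.0], [19.2, 298.1]]
[[20.2, 286.2], [45.7, 293.8], [37.1, 315.6], [12.1, 308.3]]
```

The grey-mask edges match the predicted flush pose within about 1 to 2 px: the foot's far edge is at (14,309) to (37,315) against a predicted (12,308) to (37,316). Handing in.

```bash
python3 -c "
from plant import bot
print(bot.hand_in())"
```

```text
the job is handed in; nothing more can be done
None
```

The bracket now stands flush along the pine batten. The hooked rod is back at about its first place on the open shelf, standing on its foot and cross arm. I handed the job in at about 23 s of the 64 s; no verdict is reported.

**How it went**
- I gripped the rod by its handle and took its arm in under the guard to the right of the bracket. From there I slid it behind the plate and drew the bracket out to the batten.
- I held the pull in several stretches of 0.4 to 0.7 s. The readings at the ends of the holds were about 6 to 10 N, and I saw none above 10 N. Forces between readings were not seen.
- I then backed the arm off the plate and took it out to the right. I carried the rod round to the open shelf and set it down.

**Last checks**
- **Bracket:** the wrist image agrees with the flush pose within about 1 to 2 px, and the bracket's edges run parallel to the batten.
- **Rod:** its grip point measures about 32 mm high (33 mm expected at rest), about 0.25 m from the bracket.
- **Other things:** the trowel is where it was at the start. For the pot, jar, fork and mug I had only end positions from the networks, and the mug showed in one view only.

**What disagreed or went wrong**
- The network outline of the bracket in the wrist view fitted poorly and gave a yaw of -0.08 where flush is -0.14. The colour edges in the same view, and the last close picture I viewed, contradict it.
- The first descent to the handle stopped about 10 mm to one side and slightly low. The fingers still closed on the handle.
- The tool tilted up to about 0.03 rad during the pull, so I lowered the arm and pulled again. The rod's front dropped a few millimetres when I released it.

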